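# Take a hanging teacup down and set it to warm

### The job

A guest is coming: take the taller of the two hanging porcelain teacups up and off its hook on the wooden stand, without tugging at the hook, and set it down gently, standing upright inside the raised ring of the cup warmer. Turn the warmer's dial up to its third click from off. Leave the cup stand, the lower cup and everything else on the table where they are.

Things in the scene. Friction and masses are not known exactly. Their poses are not given: they have to be found in the camera images.
- tall_cup: The tall white porcelain teacup, to be moved: 88 mm high, 56 mm across at the rim, outer radius 20 mm at the foot, 27.5 at 30 mm height, 28 at the rim, about 0.19 kg. Origin: centre of the foot's underside; z: foot to mouth; x: towards the handle. It hangs on the left or right hook by chance, about 47 degrees from vertical, mouth up, facing the robot's side, y parallel to the stand's
- tall_cup_mouth (a point): Centre of the tall cup's rim, 88 mm along z from its origin; same axes. The wall is 3.5 mm thick. The cup can be gripped across its diameter (along y) by coming down along its axis; the stand's post then leaves about 18 mm beside fingers that are 114 mm wide over their backs
- tall_cup_handle (a point): Where the hook's rod lies in the tall cup's handle while it hangs: x 42, z 74 mm from the cup's origin; same axes. The handle is a strap loop in the xz plane, 13 mm wide (along y), 7 mm thick, out to 52 mm from the cup's axis, between 22 and 88 mm height. The cup swings freely on the rod; the rod has about 14 mm free play in the loop when the cup is lifted
- low_cup: The other white porcelain teacup, hanging on the other hook, to be left hanging: 52 mm high, 76 mm across, handle to 65 mm from its axis. It hangs about 73 degrees from vertical, mouth towards the robot's side. Origin: on its axis 6 mm below the foot; z: foot to mouth; x: towards the handle
- stand: The wooden cup stand, loose, 0.9 kg: round foot 140 mm wide, 18 mm high; post 20 mm thick with a 30 mm finial, 239 mm high in all. Origin: centre of the underside; z up. One 6 mm steel rod arm goes out along +y (left hook), one along -y (right hook). A cup comes off by lifting it about 7 mm and then drawing it outwards and up along the rising tip
- hook_left (a point): Rod centre in the middle of the left hook's seat, 85 mm from the post's axis along the stand's +y, 175 mm high; axes as the stand's. The seat is level from 74 to 96 mm out; then the tip rises outwards by 15 mm over 20 mm to its plain round end 116 mm out, 190 mm high. Towards the post the arm rises by 12 mm
- hook_right (a point): Rod centre in the middle of the right hook's seat, 85 mm from the post's axis along the stand's -y; otherwise the mirror image of the left hook
- warmer: The electric cup warmer, fixed: a flat case 130 mm (x) by 232 mm (y), 36 mm high, with a stainless steel top. Origin: centre of the underside; z up. The round place for the cup lies 55 mm along +y, the dial 72 mm along -y
- well (a point): Centre of the cup's place on the warmer's flat top (36 mm above the table), where the foot shall stand. The raised steel ring round it is 62 mm wide inside, 69 mm outside and 4 mm high. Axes as the warmer's
- dial (a joint): Angle of the warmer's dial in rad, growing clockwise seen from above. It clicks every 25 degrees (0.436 rad): off at 0 (white dot), then six settings (white strokes), the third at 1.309, the last at 2.618. At the start it may stand at off, the first or the second click. Leaving a click takes about 0.08 N m; let go, it springs to the nearest click
- dial_grip (a point): On the dial's axis, 55 mm above the table. The dial: a skirt 43 mm wide whose top lies 42 mm above the table, and on it a bar grip 11 mm thick, top at 64 mm, reaching 22 mm from the axis on the pointer side (white line) and 18 mm on the other. x: along the bar to the pointer; z up. At off the pointer looks 75 degrees left of the warmer's +x, at the third click along +x
- candy_box: Bystander: the round red acrylic candy box with its lid and press button, 236 mm across, 79 mm high; origin: centre of its underside. Not to be moved
- vase: Bystander: the glass vase, 100 mm across, 195 mm high, with bare twigs to 340 mm; origin: centre of its underside. Not to be moved
- steel_tray: Bystander: the stainless steel tray, 200 (x) by 300 mm, 16 mm high; origin: centre of its underside. Not to be moved
- saucer: Bystander: the saucer on the tray, 124 mm across, 16 mm high; origin: centre of its underside. Not to be moved
- sugar_jar: Bystander: the sugar jar, 64 mm across, 72 mm high; origin: centre of its underside. Not to be moved
- tea_tin: Bystander: the tea tin, 72 mm across, 100 mm high; origin: centre of its underside. Not to be moved

How it is judged:
By the outcome, as a careful person would: the job done as asked, in the order asked, and still so for the second after the job is handed in, with the robot touching nothing.
It also fails if it takes over 58 s, if anything falls off the work surface, if the arm or the gripper's body presses on something with over 40 N, if the wrist force passes 120 N, or if a joint passes its speed limit or range.

### The arm

A 6-joint arm with a two-finger parallel gripper is mounted at the origin on the work surface. World frame = base frame: x ahead of the robot, y to its left, z up, the work surface at z = 0. Lengths are in m, angles in rad, forces in N, time in s.
With the tool pointing down it reaches from about 0.35 to 0.85 m from the base axis. Payload 8.1 kg.
Tool frame: the origin (TCP) lies on the centre line of the jaws, within the pads' length; the fingertips stand robot.tip_reach ahead of it and the grasp point (between the pads) lies 5 mm behind it (robot.tip_reach is the distance from the TCP to the fingertips, in m); z points along the fingers, y is the direction in which the jaws open and shut (so a half turn about z gives the same grasp; the last joint's range is limited). The gripper opens to 93 mm and grips with 3 to 60 N. Pads are 15 mm wide; open, the fingers measure 128 mm over their backs; the gripper's body (75 mm by 188 mm) begins 65 mm behind the grasp point.
Start: joints at [-1.194, 0.13, 1.488, -0, 1.523, -0.085], TCP at [0.267, -0.537, 0.233] pointing down, gripper open.
Joint ranges: [-2.96, 2.96], [-0.89, 2.26], [0.02, 2.5], [-1.34, 4.48], [0, 2.73], [-2.66, 2.66]. Speed limits (rad/s): [2.39, 2.39, 2.79, 3.14, 3.14, 3.14].

### API

Orientations are given as a rotation vector (axis times angle).
In Python, from plant import sensors, read_camera, robot gives the robot as it stands.
- The arm moves only by the tool play_rows, never from a script. Its argument "series" is a list that holds one entry, the list of rows, each a list of 5 numbers: the closure, from -1 (fully open) to 1 (shut), then the shift along the world's x, y, z in m, then the turn about the world's z in rad. A call has 1 to 8 rows; each row is the pose to reach, as a shift and turn from the pose commanded when the call began; what a row does not reach only later rows make up. A row lasts 1/10 s, in which the tool goes at most 50 mm and 8.59 degrees, less where a joint would pass 70% of its speed; a pose out of reach is approached as far as the arm can. A call with a gripper value outside its range is refused whole. The fingers move at their own pace and stop on an object; "force" is the grip in N (left out, the last holds). Time passes only in rows, so rows that repeat a pose let the fingers close. It gives the time, the measured TCP pose, the force and the opening at its end, in the units of the state.
- sensors.read_state(): the state, without advancing time (a new reading comes with each control period).
- read_camera(name): name is "scene" or "top"; returns a dict with "color" (400x640x3 uint8, red, green, blue), "range_z" (400x640 float32, m along the optical axis (not along the pixel's ray), 0 where there is no reading), "intrinsics" (3x3 intrinsics, pixels), "D" ([k1, k2, p1, p2, k3] as OpenCV has them; the pictures are not rectified), "rvec" (rotation vector, rad) and "tvec" (3), from world to camera coordinates, as OpenCV has them. Camera axes: x right, y down, z forward; pixel columns grow to the right and rows downward; lengths in m; the calibration is good to about 2 mm. A picture is of the moment at which its call begins.
- robot.close_job(): hands the job in, once; it reports no verdict.
The state is a dict: "t": time; "q": joint angles; "dq": joint speeds; "joint_torque": joint torques, N m; "tool_pos": TCP position; "orientation": TCP orientation; "force": force on the tool from outside, world axes, zero at the start; "wrist_torque": the same for the moment, N m; "opening": finger opening in m.
Only numpy, scipy, OpenCV 4.12 (cv2) and the standard library are available. Lean on these libraries where they do the work, as an engineer would, in place of code of your own. Each camera call takes 0.05 s, during which the arm holds its last target.

## Working session

There is one attempt and no reset: what is moved stays moved. The work goes in short steps, Python scripts to look and compute and a tool call to move; the robot and the scene stay as the last step left them, time stands still between calls to the robot, and variables do not carry over. Pictures are saved under pics/ and viewed, and the job is handed in when it is done.

Besides the shell and the picture viewer there is one more tool, called after "Emit:" as name(argument=value, ...) on one line, values as JSON. play_rows: Moves the arm, as the interface text tells. Its arguments: {"type":"object","properties":{"series":{"type":"array","items":{"type":"array","items":{"type":"array","items":{"type":"number"}}}},"force":{"type":"number"}},"required":["series"]}

```bash
ls; mkdir -p pics
python3 - <<'E'
from plant import sensors, read_camera, robot
import cv2,numpy as np
print(sensors.read_state()); print(robot.tip_reach)
for n in("scene","top"):
    c=read_camera(n); cv2.imwrite(f"pics/{n}0.png",c["color"][:,:,::-1]); np.savez(f"{n}0.npz",**c)
    print(n,c["intrinsics"],c["D"],c["rvec"],c["tvec"])
E
```

```text
pics
{'t': 0.0, 'q': array([-1.19438442e+00,  1.31183480e-01,  1.48926161e+00, -1.45130196e-05,
        1.52301552e+00, -8.54364964e-02]), 'dq': array([ 3.75479473e-04, -6.69927184e-04,  4.07952174e-04, -5.16187995e-05,
        1.39034503e-03,  1.12387254e-03]), 'joint_torque': array([ 2.99327432e-03, -5.59841180e+01, -4.91757202e+01,  7.70101044e-02,
        3.53174075e-02, -1.22102815e-04]), 'tool_pos': array([ 0.26715609, -0.53662999,  0.23158381]), 'orientation': array([-3.05640257e+00, -7.18617744e-01,  4.47648295e-04]), 'force': array([-0.22276931, -0.41931659, -0.00082805]), 'wrist_torque': array([ 0.01049936, -0.00923592,  0.00898312]), 'opening': 0.09286111860644579}
0.014
scene [[490.38387089   0.         312.95845012]
 [  0.         490.38387089 199.95261329]
 [  0.           0.           1.        ]] [-0.13351201  0.          0.          0.          0.        ] [ 1.8879696   1.29164337 -0.67584868] [-0.15506984 -0.22520209  1.95836787]
top [[470.81032709   0.         322.58257194]
 [  0.         470.81032709 198.78676512]
 [  0.           0.           1.        ]] [0.00236471 0.         0.         0.         0.        ] [ 2.17060287 -2.1947526   0.06129514] [-0.01783931  0.61317034  1.37485712]
```

View pics/scene0.png

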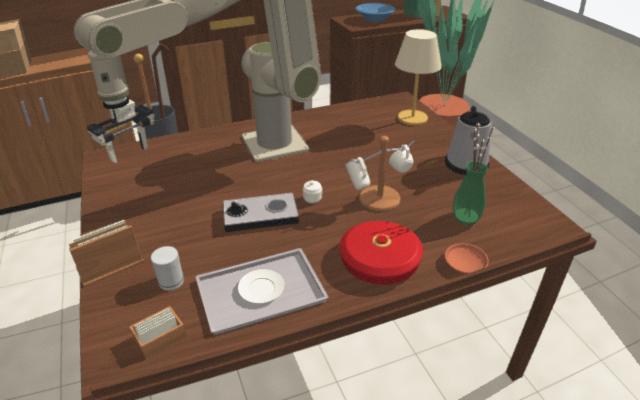

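View pics/top0.png

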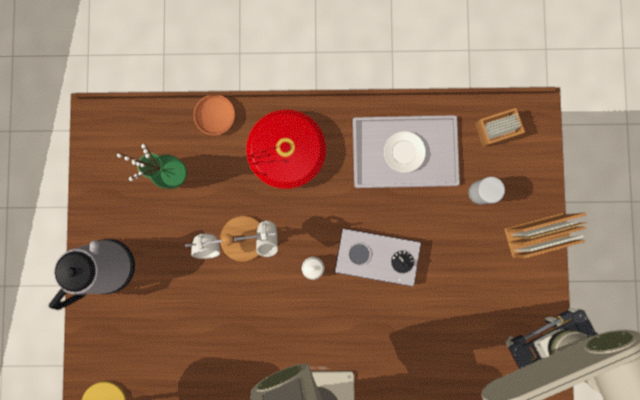

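The tall cup hangs on the right hook, at top-view pixel (267,238). The low cup is on the left at (205,246), the post at about (235,238), and the warmer at (378,257) with its dial at (402,262). Next I'll measure them.

```bash
cat > h.py <<'E'
import cv2,numpy as np
def load(n): return dict(np.load(n))
def cloud(c):
    K,D=c["intrinsics"],c["D"]; R=cv2.Rodrigues(c["rvec"])[0]; t=c["tvec"].reshape(3)
    v,u=np.mgrid[0:400,0:640]
    p=cv2.undistortPoints(np.stack([u,v],-1).reshape(-1,1,2).astype(float),K,D).reshape(-1,2)
    z=c["range_z"].reshape(-1,1).astype(float)
    P=(np.hstack([p,np.ones_like(z)])*z-t)@R
    P[z[:,0]==0]=np.nan
    return P.reshape(400,640,3)
def onplane(c,uv,h):
    K,D=c["intrinsics"],c["D"]; R=cv2.Rodrigues(c["rvec"])[0]; t=c["tvec"].reshape(3)
    p=cv2.undistortPoints(np.array(uv,float).reshape(-1,1,2),K,D).reshape(-1,2)
    d=np.hstack([p,np.ones((len(p),1))])@R; o=-R.T@t
    return o+d*((h-o[2])/d[:,2])[:,None]
def proj(c,P): return cv2.projectPoints(np.array(P,float).reshape(-1,1,3),c["rvec"],c["tvec"],c["intrinsics"],c["D"])[0].reshape(-1,2)
E
python3 - <<'E'
from h import *
for n in("top0","scene0"):
    c=load(n+".npz"); P=cloud(c); col=c["color"].astype(int)
    if n=="top0":
        a=c["color"][190:300,170:440]; cv2.imwrite("pics/topz.png",cv2.resize(a[:,:140],None,fx=5,fy=5,interpolation=cv2.INTER_CUBIC)[:,:,::-1])
        cv2.imwrite("pics/topw.png",cv2.resize(a[30:105,155:255],None,fx=7,fy=7,interpolation=cv2.INTER_CUBIC)[:,:,::-1])
        for v,u in [(150,330),(240,235),(262,402)]: print(P[v,u])
    else:
        a=c["color"][125:235,200:430]; cv2.imwrite("pics/sc1.png",cv2.resize(a[:,130:],None,fx=5,fy=5,interpolation=cv2.INTER_CUBIC)[:,:,::-1])
        cv2.imwrite("pics/sc2.png",cv2.resize(a[60:,15:135],None,fx=6,fy=6,interpolation=cv2.INTER_CUBIC)[:,:,::-1])
E
```

```text
[ 0.76269446 -0.04848554 -0.00407173]
[0.49714526 0.20234403 0.1873606 ]
[ 0.42742652 -0.24896952  0.06174586]
```

```bash
sleep 0
```

```text
(no output)
```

View pics/topz.png

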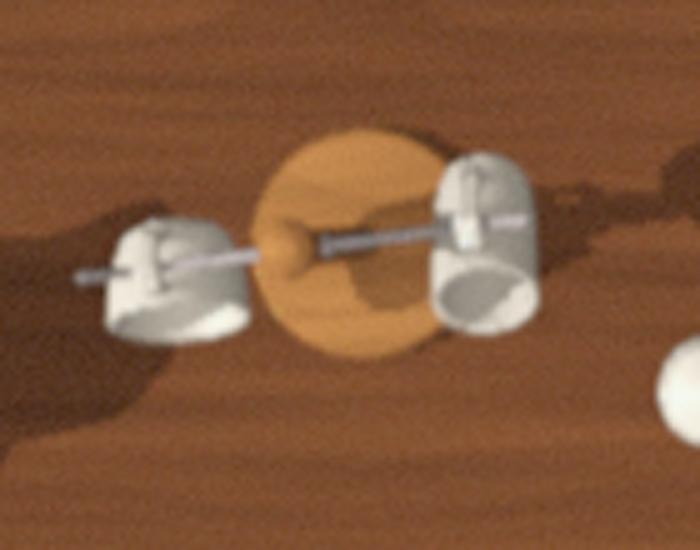

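View pics/topw.png

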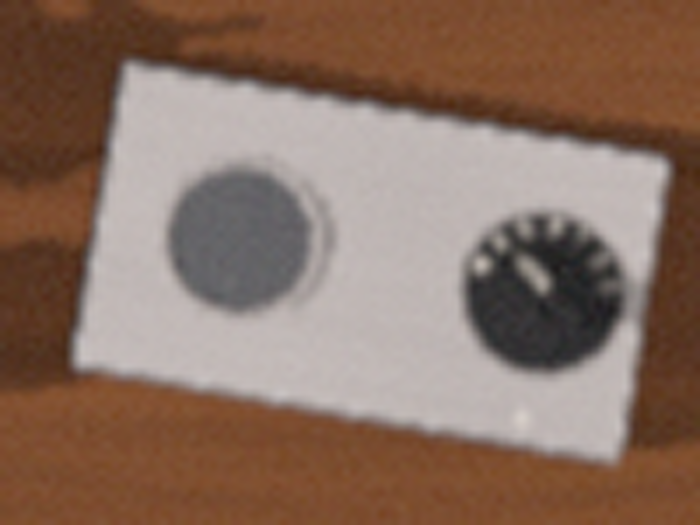

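View pics/sc1.png

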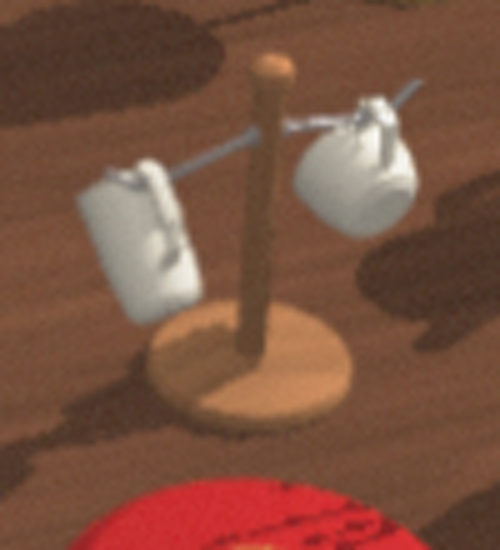

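View pics/sc2.png

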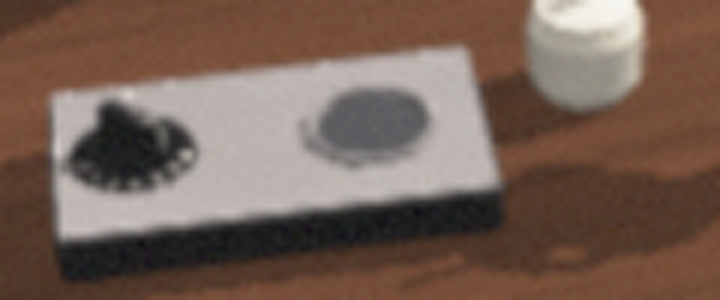

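```bash
cat > m.py <<'E'
from h import *
c=load("top0.npz"); P=cloud(c); col=c["color"]; hsv=cv2.cvtColor(col,cv2.COLOR_RGB2HSV)
z=lambda pts,o,f:[( o[0]+(x+.5)/f-.5, o[1]+(y+.5)/f-.5) for x,y in pts]
# stand foot
sub=lambda m,x0,x1,y0,y1:(lambda o:(o.__setitem__((slice(y0,y1),slice(x0,x1)),m[y0:y1,x0:x1]),o)[1])(np.zeros((400,640),np.uint8))
wood=((hsv[...,0]>8)&(hsv[...,0]<22)&(hsv[...,2]>140)&(hsv[...,1]>100)).astype(np.uint8)
# case corners
m=sub(((hsv[...,1]<45)&(hsv[...,2]>110)).astype(np.uint8)*255,330,425,222,292)
ct=max(cv2.findContours(m,cv2.RETR_EXTERNAL,cv2.CHAIN_APPROX_NONE)[0],key=cv2.contourArea)
box=cv2.boxPoints(cv2.minAreaRect(ct)); W=onplane(c,box,.036); print("corners",W)
print("sides",np.linalg.norm(np.diff(W[:,:2],axis=0),axis=1)); ctr=W.mean(0)
e=[W[i+1]-W[i] for i in range(3)]; l=max(e,key=lambda v:np.hypot(*v[:2])); yaw=np.arctan2(l[1],l[0])
if l[1]<0: l=-l
yv=l[:2]/np.hypot(*l[:2]); xv=np.array([yv[1],-yv[0]]); print("warmer ctr",ctr,"yaw deg",np.degrees(np.arctan2(xv[1],xv[0])))
print("well",ctr[:2]+.055*yv,"dial",ctr[:2]-.072*yv)
print("well px fit",onplane(c,z([(239,240)],(325,220),7),.036))
dk=sub((col.max(2)<75).astype(np.uint8)*255,385,418,247,276)
cd=max(cv2.findContours(dk,cv2.RETR_EXTERNAL,cv2.CHAIN_APPROX_NONE)[0],key=cv2.contourArea); print("dial mask",cv2.minEnclosingCircle(cd),onplane(c,[cv2.minEnclosingCircle(cd)[0]],.042))
pt=onplane(c,z([(517,255),(548,292)],(325,220),7),.064); d=pt[0]-pt[1]; print("pointer ang vs warmer x",np.degrees(np.arctan2(d@np.r_[yv,0],d@np.r_[xv,0])),pt)
fd=onplane(c,z([(483,265)],(325,220),7),.042)[0,:2]-(ctr[:2]-.072*yv); print("dot ang",np.degrees(np.arctan2(fd@yv,fd@xv)),np.hypot(*fd))
# stand
print("foot",onplane(c,z([(362,243),(252,243),(362,130),(362,357)],(170,190),5),.018))
print("finial",onplane(c,z([(287,248)],(170,190),5),.226))
print("rod R",onplane(c,z([(440,232),(524,219)],(170,190),5),.177),"end190",onplane(c,z([(527,219)],(170,190),5),.19))
print("rod post side",onplane(c,z([(328,245)],(170,190),5),.187),"L tip",onplane(c,z([(78,278)],(170,190),5),.19))
print("rim",onplane(c,z([(488,297),(433,300),(540,298),(485,333),(488,262)],(170,190),5),.155))
# cloud of tall cup
cup=sub(((hsv[...,1]<50)&(hsv[...,2]>90)).astype(np.uint8),254,282,218,260)>0
Q=P[cup]; Q=Q[Q[:,2]>.06]; print(len(Q),Q.min(0),Q.max(0),np.median(Q,0))
fi=sub(wood,215,262,212,265)>0; Q=P[fi]; f=Q[Q[:,2]>.2]; print("finial cloud",len(f),f.mean(0),f.max(0),f.min(0)); g=Q[(Q[:,2]<.03)]; print("foot cloud",(g.min(0)+g.max(0))/2,g.min(0),g.max(0))
E
python3 m.py
```

```text
corners [[ 0.39867078 -0.05642086  0.036     ]
 [ 0.52632888 -0.08075092  0.036     ]
 [ 0.48344142 -0.30964164  0.036     ]
 [ 0.35652696 -0.28402637  0.036     ]]
sides [0.12995592 0.23287399 0.12947363]
warmer ctr [ 0.44124201 -0.18270995  0.036     ] yaw deg -10.61250970751578
well [ 0.45137114 -0.12865072] dial [ 0.42798206 -0.2534784 ]
well px fit [[ 0.45038913 -0.12800741  0.036     ]]
dial mask ((402.4090881347656, 261.5909118652344), 10.684337615966797) [[ 0.42722887 -0.25325287  0.042     ]]
pointer ang vs warmer x 49.726311453289455 [[ 0.44461599 -0.23885946  0.064     ]
 [ 0.4295718  -0.25109157  0.064     ]]
dot ang 76.40142622801828 0.027891346267194098
foot [[0.49902365 0.21490336 0.018     ]
 [0.4997151  0.28008659 0.018     ]
 [0.56583662 0.21495    0.018     ]
 [0.43205189 0.21485398 0.018     ]]
finial [[0.50009541 0.21491763 0.226     ]]
rod R [[0.5067635  0.14509106 0.177     ]
 [0.51308529 0.10101333 0.177     ]] end190 [[0.51314491 0.09798964 0.19      ]]
rod post side [[0.50075788 0.20190048 0.187     ]] L tip [[0.48513265 0.33112529 0.19      ]]
rim [[0.47176632 0.12283284 0.155     ]
 [0.47048095 0.15214307 0.155     ]
 [0.47095044 0.0951378  0.155     ]
 [0.45273883 0.12448366 0.155     ]
 [0.49031843 0.12277993 0.155     ]]
622 [0.45467891 0.0979786  0.10559753] [0.54718335 0.15577556 0.1936966 ] [0.49866487 0.12658318 0.1404408 ]
finial cloud 96 [0.50012748 0.21381349 0.23578901] [0.51323728 0.22664824 0.2441076 ] [0.48567271 0.20298952 0.22543753]
foot cloud [0.49939364 0.22680492 0.00980878] [ 0.43075166  0.16806171 -0.0056986 ] [0.56803563 0.28554813 0.02531615]
```

The stand is at (0.500, 0.215) with a yaw of about 6.8°. The mouth of the tall cup is at about (0.472, 0.123, 0.155), and the dial is at its first click. The jaws' current yaw (-63.5°) keeps the gripper's body clear of the finial, so I'll go there without turning.

Emit:
play_rows(series=[[[-1,0.005,0.015,0.02,0],[-1,0.015,0.05,0.04,0],[-1,0.03,0.095,0.045,0],[-1,0.045,0.14,0.045,0],[-1,0.06,0.185,0.045,0],[-1,0.073,0.23,0.045,0],[-1,0.087,0.275,0.045,0],[-1,0.1,0.32,0.045,0]]], force=20)

```text
t: 0.9
tool_pos: [0.3674, -0.2153, 0.2773]
orientation: [-3.058, -0.718, 0.0]
force: [1.1, 0.3, 0.1]
opening: 0.0929
```

Emit:
play_rows(series=[[[-1,0.015,0.045,0,0],[-1,0.03,0.09,0,0],[-1,0.045,0.14,0,0],[-1,0.06,0.19,0,0],[-1,0.075,0.235,0,0],[-1,0.09,0.28,0,0],[-1,0.1,0.31,0,0],[-1,0.1,0.31,0,0]]])

```text
t: 1.7
tool_pos: [0.4674, 0.0964, 0.2769]
orientation: [-3.055, -0.726, 0.002]
force: [-0.4, -0.9, -0.4]
opening: 0.0927
```

Emit:
play_rows(series=[[[-1,0.004,0.012,0,0],[-1,0.008,0.023,0,0],[-1,0.0095,0.027,0,0],[-1,0.0095,0.027,0,0]]])

```text
t: 2.1
tool_pos: [0.477, 0.1198, 0.2776]
orientation: [-3.058, -0.719, 0.0]
force: [-0.2, 0.2, 0.1]
opening: 0.0932
```

```bash
cat > snap.py <<'E'
import sys
from plant import sensors, read_camera
from h import *
tag,x0,x1,y0,y1,X0,X1,Y0,Y1=sys.argv[1:2]+list(map(int,sys.argv[2:]))
s=sensors.read_state(); print(s["t"],s["tool_pos"].round(4),s["orientation"].round(3),s["force"].round(2),round(s["opening"],4))
for n,b in(("top",(x0,x1,y0,y1)),("scene",(X0,X1,Y0,Y1))):
    c=read_camera(n); np.savez(f"{n}{tag}.npz",**c); a=c["color"][b[2]:b[3],b[0]:b[1]]
    f=min(5,390/(b[1]-b[0]),590/(b[3]-b[2])); a=cv2.resize(a,None,fx=f,fy=f,interpolation=cv2.INTER_CUBIC)
    if n=="top": A=a
H=max(A.shape[0],a.shape[0]); pad=lambda i:np.vstack([i,np.zeros((H-i.shape[0],i.shape[1],3),np.uint8)])
cv2.imwrite(f"pics/{tag}.png",np.hstack([pad(A),pad(a)])[:,:,::-1])
E
python3 snap.py a 180 320 180 300 330 440 100 220
```

```text
2.1 [0.477  0.1198 0.2776] [-3.058 -0.719  0.   ] [-0.24  0.17  0.07] 0.0932
```

View pics/a.png

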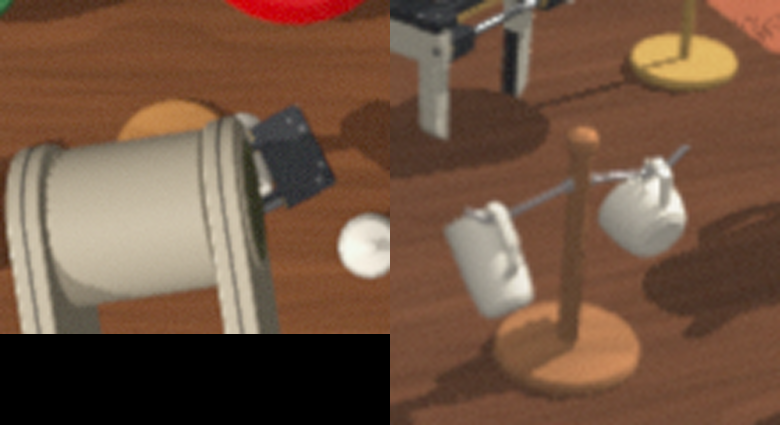

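The top view is hidden by the arm. The scene view shows the open gripper above and behind the cup, which is still hanging untouched. I'll descend in steps and watch the force.

Emit:
play_rows(series=[[[-1,0,0.003,-0.015,0],[-1,0,0.003,-0.03,0],[-1,0,0.003,-0.045,0],[-1,0,0.003,-0.06,0],[-1,0,0.003,-0.075,0],[-1,0,0.003,-0.085,0],[-1,0,0.003,-0.085,0]]])

```text
t: 2.9
tool_pos: [0.4757, 0.1227, 0.1904]
orientation: [-3.058, -0.719, 0.005]
force: [-0.1, 0.6, -0.3]
opening: 0.093
```

```bash
python3 snap.py b 180 320 180 300 330 440 100 220
```

```text
2.9 [0.4757 0.1227 0.1904] [-3.058 -0.719  0.005] [-0.09  0.57 -0.33] 0.093
```

View pics/b.png

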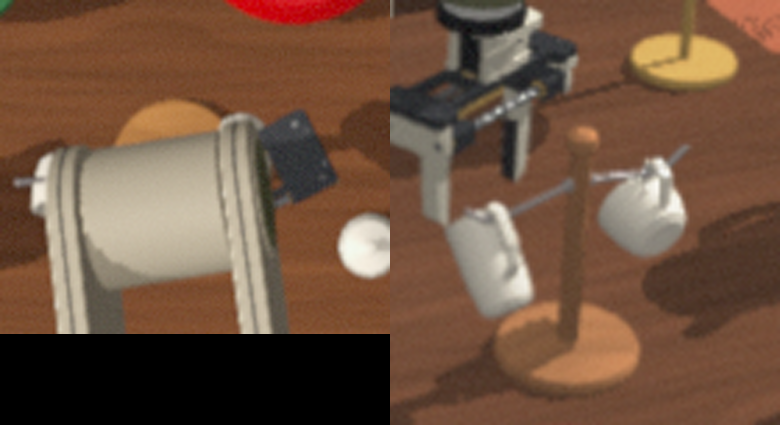

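The fingers straddle the cup: the outer finger is at (435,210), the inner one at (515,170) behind the post, and the body is on the robot's side of the finial at (583,135). Going down to grip height.

Emit:
play_rows(series=[[[-1,0.0005,0.0005,-0.01,0],[-1,0.0005,0.0005,-0.02,0],[-1,0.0005,0.0005,-0.03,0],[-1,0.0005,0.0005,-0.04,0],[-1,0.0005,0.0005,-0.043,0],[-1,0.0005,0.0005,-0.043,0]]])

```text
t: 3.6
tool_pos: [0.4768, 0.1233, 0.1487]
orientation: [-3.058, -0.719, 0.003]
force: [0.1, -0.7, -0.1]
opening: 0.0929
```

```bash
python3 snap.py c 180 320 180 300 330 440 100 220
```

```text
3.6 [0.4768 0.1233 0.1487] [-3.058e+00 -7.190e-01  3.000e-03] [ 0.1  -0.65 -0.14] 0.0929
```

View pics/c.png

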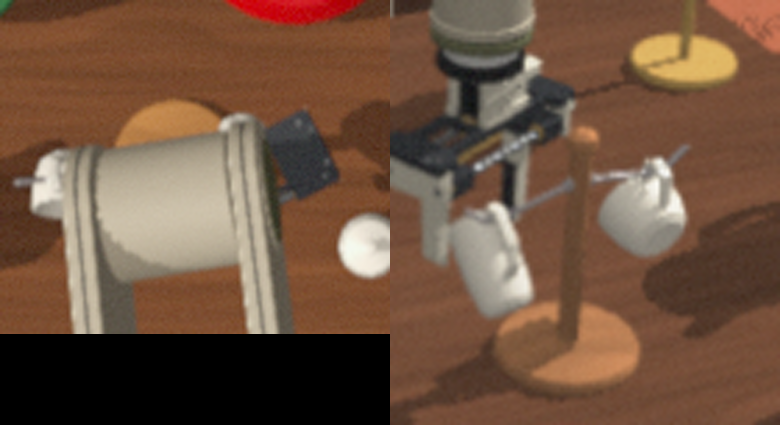

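Emit:
play_rows(series=[[[-0.5,0,0,0,0],[-0.4,0,0,0,0],[-0.35,0,0,0,0],[-0.3,0,0,0,0],[-0.25,0,0,0,0],[-0.22,0,0,0,0]]], force=6)

```text
t: 4.3
tool_pos: [0.4774, 0.1234, 0.1497]
orientation: [-3.058, -0.719, -0.0]
force: [-1.2, 0.7, 0.1]
opening: 0.0588
```

Emit:
play_rows(series=[[[-0.18,0,0,0,0],[-0.15,0,0,0,0],[-0.1,0,0,0,0],[-0.1,0,0,0,0]]], force=6)

```text
t: 4.7
tool_pos: [0.4774, 0.1234, 0.1497]
orientation: [-3.058, -0.719, -0.0]
force: [0.1, 0.4, 0.8]
opening: 0.0591
```

```bash
python3 snap.py d 180 320 180 300 330 440 100 220
```

```text
4.7 [0.4774 0.1234 0.1497] [-3.058 -0.719 -0.   ] [0.12 0.38 0.81] 0.0591
```

View pics/d.png

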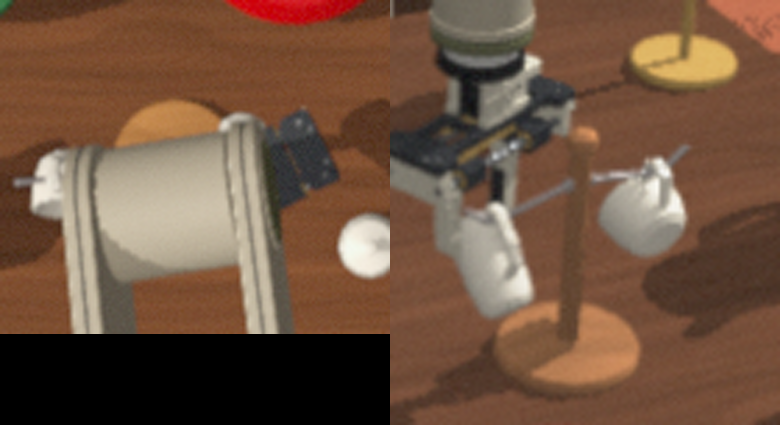

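The jaws touch both sides of the cup at a 59 mm opening, which is 3 mm over its diameter because the grip is skewed. I'll firm the grip and see whether the cup aligns.

Emit:
play_rows(series=[[[0,0,0,0,0],[0,0,0,0,0],[0,0,0,0,0]]], force=15)

```text
t: 5.1
tool_pos: [0.4774, 0.1233, 0.1496]
orientation: [-3.058, -0.719, -0.0]
force: [0.6, 0.2, 1.4]
opening: 0.0587
```

Emit:
play_rows(series=[[[0,0,0,0,0],[0,0,0,0,0],[0,0,0,0,0]]], force=25)

```text
t: 5.4
tool_pos: [0.4774, 0.1233, 0.1496]
orientation: [3.058, 0.719, 0.0]
force: [-0.2, 0.3, 0.3]
opening: 0.0581
```

```bash
python3 snap.py e 180 320 180 300 330 440 100 220
```

```text
5.4 [0.4774 0.1233 0.1496] [3.058 0.719 0.   ] [-0.22  0.27  0.27] 0.0581
```

View pics/e.png

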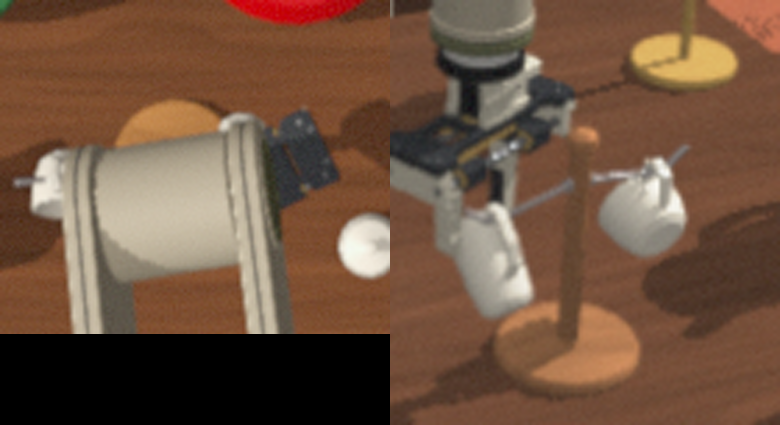

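Emit:
play_rows(series=[[[0,0,0,0.002,0],[0,0,0,0.004,0],[0,0,0,0.006,0],[0,0,0,0.008,0],[0,0,0,0.008,0],[0,0,0,0.008,0]]], force=30)

```text
t: 6.1
tool_pos: [0.4774, 0.1234, 0.1577]
orientation: [-3.058, -0.719, -0.0]
force: [0.3, -0.2, -1.4]
opening: 0.0577
```

```bash
python3 snap.py f 180 320 180 300 330 440 100 220
```

```text
6.1 [0.4774 0.1234 0.1577] [-3.058 -0.719 -0.   ] [ 0.34 -0.24 -1.36] 0.0577
```

View pics/f.png

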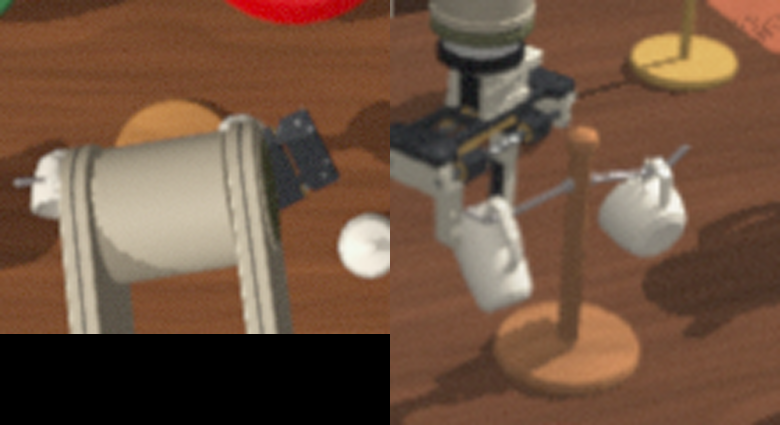

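Emit:
play_rows(series=[[[0,0.0005,-0.004,0,0],[0,0.001,-0.008,0,0],[0,0.0014,-0.012,0.001,0],[0,0.0019,-0.016,0.004,0],[0,0.0024,-0.02,0.007,0],[0,0.0024,-0.02,0.007,0]]])

```text
t: 6.8
tool_pos: [0.4803, 0.1028, 0.1654]
orientation: [3.058, 0.718, 0.002]
force: [0.3, 0.2, -0.6]
opening: 0.0581
```

```bash
python3 snap.py g 180 320 180 300 330 440 100 220
```

```text
6.8 [0.4803 0.1028 0.1654] [3.058e+00 7.180e-01 2.000e-03] [ 0.28  0.19 -0.55] 0.0581
```

View pics/g.png

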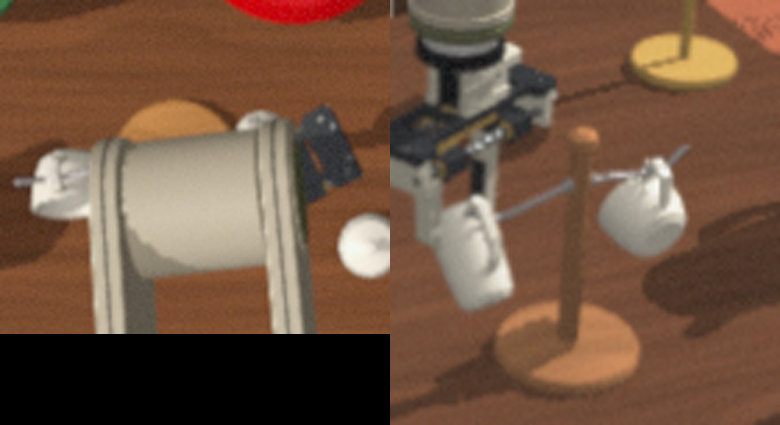

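The stand hasn't moved. The vertical force suggests light contact with the rod, so I'll add a little more rise while drawing outwards.

Emit:
play_rows(series=[[[0,0,0,0.002,0],[0,0.0005,-0.004,0.005,0],[0,0.001,-0.008,0.008,0],[0,0.0014,-0.012,0.011,0],[0,0.0014,-0.012,0.011,0]]])

```text
t: 7.4
tool_pos: [0.4816, 0.0908, 0.1764]
orientation: [3.058, 0.718, 0.002]
force: [0.4, -1.0, -1.8]
opening: 0.0579
```

```bash
python3 snap.py i 180 320 180 300 330 440 100 220
```

```text
7.4 [0.4816 0.0908 0.1764] [3.058e+00 7.180e-01 2.000e-03] [ 0.36 -0.99 -1.79] 0.0579
```

View pics/i.png

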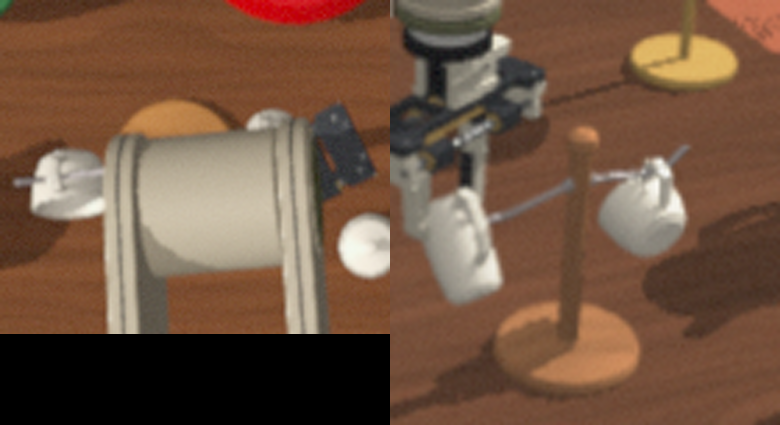

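Emit:
play_rows(series=[[[0,0.0005,-0.004,0.002,0],[0,0.001,-0.008,0.003,0],[0,0.0018,-0.014,0.004,0],[0,0.0025,-0.021,0.006,0],[0,0.0035,-0.03,0.01,0],[0,0.005,-0.042,0.015,0],[0,0.005,-0.042,0.015,0]]])

```text
t: 8.2
tool_pos: [0.487, 0.0477, 0.1918]
orientation: [3.058, 0.716, 0.003]
force: [-0.5, 1.1, -1.1]
opening: 0.058
```

```bash
python3 snap.py j 180 320 180 300 300 440 90 230
```

```text
8.2 [0.487  0.0477 0.1918] [3.058e+00 7.160e-01 3.000e-03] [-0.45  1.05 -1.08] 0.058
```

View pics/j.png

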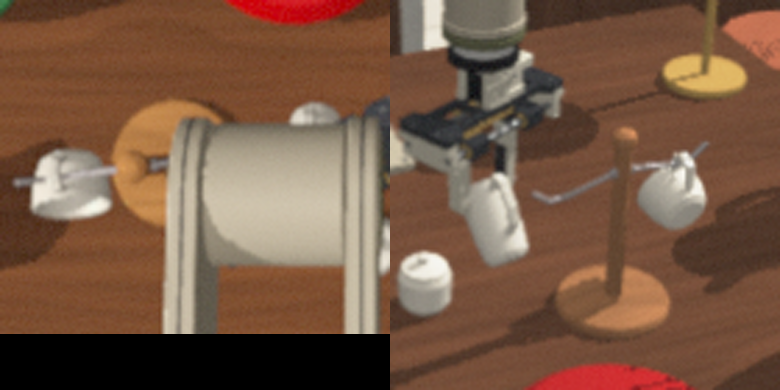

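The cup is off the hook, the empty rod is at (550,198), and the stand and low cup have not moved. The cup is still tilted at about 47° in the jaws. I'll carry it over the well, then ease the grip so it swings upright.

Emit:
play_rows(series=[[[0,-0.004,-0.02,0.015,0],[0,-0.01,-0.045,0.02,0],[0,-0.016,-0.075,0.02,0],[0,-0.022,-0.105,0.02,0],[0,-0.028,-0.135,0.02,0],[0,-0.034,-0.16,0.02,0],[0,-0.036,-0.176,0.02,0],[0,-0.036,-0.176,0.02,0]]])

```text
t: 9.1
tool_pos: [0.4498, -0.1281, 0.2105]
orientation: [3.059, 0.715, -0.0]
force: [0.9, 1.0, -2.0]
opening: 0.0576
```

```bash
python3 snap.py k 300 440 180 300 210 340 100 240
```

```text
9.1 [ 0.4498 -0.1281  0.2105] [ 3.059  0.715 -0.   ] [ 0.88  0.96 -1.99] 0.0576
```

View pics/k.png

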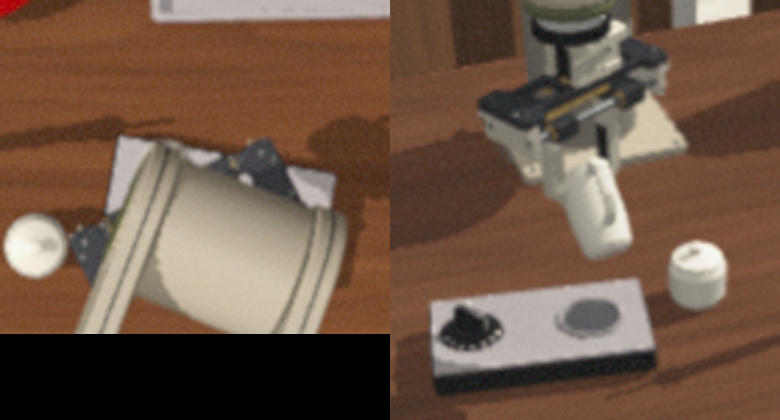

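Emit:
play_rows(series=[[[0,0,0,-0.015,0],[0,0,0,-0.03,0],[0,0,0,-0.045,0],[0,0,0,-0.06,0],[0,0,0,-0.072,0],[0,0,0,-0.078,0],[0,0,0,-0.08,0],[0,0,0,-0.08,0]]])

```text
t: 10.0
tool_pos: [0.4502, -0.1267, 0.1307]
orientation: [-3.058, -0.719, 0.0]
force: [0.5, 0.2, -1.4]
opening: 0.0578
```

Emit:
play_rows(series=[[[0,0,0,0,0],[0,0,0,0,0],[0,0,0,0,0]]], force=12)

```text
t: 10.3
tool_pos: [0.4504, -0.1269, 0.1312]
orientation: [3.058, 0.719, 0.001]
force: [0.4, 0.6, -1.7]
opening: 0.0568
```

Emit:
play_rows(series=[[[0,0,0,0,0],[0,0,0,0,0],[0,0,0,0,0]]], force=8)

```text
t: 10.6
tool_pos: [0.4502, -0.1267, 0.1307]
orientation: [3.058, 0.719, 0.0]
force: [-0.2, 0.9, -1.1]
opening: 0.0572
```

```bash
python3 snap.py l 300 440 180 300 210 340 100 240
```

```text
10.6 [ 0.4502 -0.1267  0.1307] [3.058 0.719 0.   ] [-0.19  0.88 -1.15] 0.0572
```

View pics/l.png

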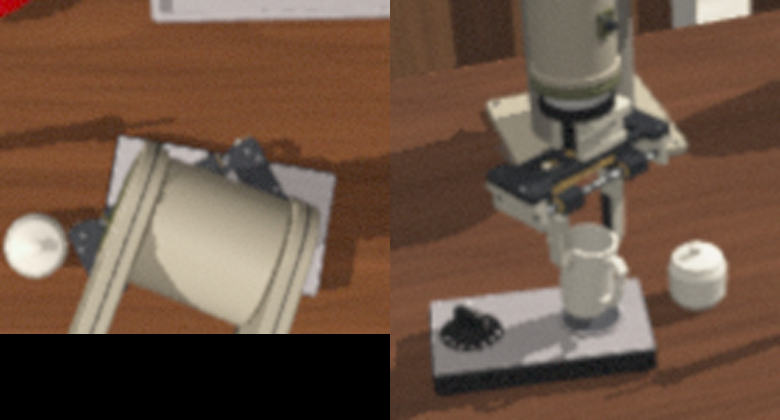

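Eased to 8 N, the cup swung almost upright over the well, with its handle to the right at about (620,275). Next I'll measure its tilt and offset.

```bash
cat > cup.py <<'E'
import sys
from h import *
from scipy.optimize import least_squares
def fit(f):
    c=load(f); P=cloud(c); hsv=cv2.cvtColor(c["color"],cv2.COLOR_RGB2HSV)
    m=(hsv[...,1]<60)&(hsv[...,2]>100)&(np.hypot(P[...,0]-.451,P[...,1]+.1286)<.065)&(P[...,2]>.043)&(P[...,2]<.15)
    Q=P[m]; print(len(Q),Q.min(0).round(4),Q.max(0).round(4))
    return c,P,m,Q
c,P,m,Q=fit(sys.argv[1])
# outer wall: by row, pixel left/right silhouettes; slice medians
for a in np.arange(.045,.13,.01):
    s=Q[(Q[:,2]>=a)&(Q[:,2]<a+.01)]
    if len(s)<5: continue
    R=np.interp(a-.04,[0,.03,.09],[.020,.0275,.028])
    r=least_squares(lambda p:np.hypot(*(s[:,:2]-p).T)-R,s[:,:2].mean(0)-[.02,0],loss="soft_l1",f_scale=.0015)
    print(round(a,3),len(s),r.x.round(4),np.abs(r.fun).mean().round(4))
im=c["color"].copy(); im[m]=(255,0,0); vs,us=np.where(m)
cv2.imwrite("pics/m_"+sys.argv[2]+".png",np.hstack([cv2.resize(x[y0:y1,x0:x1],None,fx=6,fy=6,interpolation=cv2.INTER_CUBIC) for x in(c["color"],im) for x0,x1,y0,y1 in[(us.min()-8,us.max()+8,vs.min()-8,vs.max()+8)]])[:590,:800,::-1])
E
python3 cup.py scenel.npz l
```

```text
585 [ 0.3898 -0.1911  0.043 ] [ 0.5144 -0.0765  0.1497]
0.045 10 [ 0.462  -0.1154] 0.0141
0.055 20 [ 0.4459 -0.1305] 0.0013
0.065 30 [ 0.4461 -0.131 ] 0.0013
0.075 50 [ 0.449  -0.1273] 0.0041
0.085 52 [ 0.448  -0.1277] 0.0046
0.095 54 [ 0.4504 -0.1256] 0.0051
0.105 66 [ 0.4513 -0.1255] 0.0057
0.115 75 [ 0.4557 -0.1195] 0.0057
0.125 116 [ 0.4545 -0.1271] 0.0059
```

View pics/m_l.png

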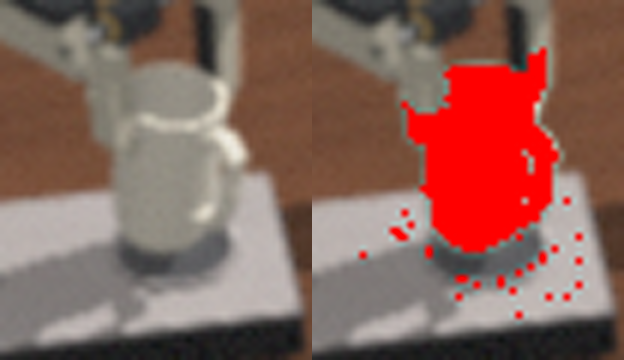

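```bash
cat >> cup.py <<'E'
print("robust", "cam",(-cv2.Rodrigues(c["rvec"])[0].T@c["tvec"].reshape(3)).round(3))
p=np.array([.450,-.128]); k=np.zeros(2)
d=lambda p,k,s: s[:,:2]-(p+k*(s[:,2:3]-.09))
zf=float(sys.argv[3]) # foot height
S=Q[(Q[:,2]>zf+.006)&(Q[:,2]<zf+.078)]
R=np.interp(S[:,2]-zf,[0,.03,.09],[.020,.0275,.028])
for it in range(12):
    v=d(p,k,S); rr=np.hypot(*v.T)-R; ok=np.abs(rr)<(.008 if it<4 else .004)
    r=least_squares(lambda x:np.hypot(*d(x[:2],x[2:],S[ok]).T)-R[ok],np.r_[p,k],loss="soft_l1",f_scale=.0015); p,k=r.x[:2],r.x[2:]
print(ok.sum(),len(S),"axis@.09",p.round(4),"slope dx/dz,dy/dz deg",np.degrees(np.arctan(k)).round(1),"foot xy",(p+k*(zf-.09)).round(4),np.abs(r.fun).mean().round(4))
h=S[rr>.012]; vv=d(p,k,h); print("handle az",np.degrees(np.arctan2(*vv.mean(0)[::-1])).round(1),len(h))
E
python3 cup.py scenel.npz l .048|tail -3
```

```text
robust cam [ 1.664 -0.449  0.968]
250 353 axis@.09 [ 0.4479 -0.1283] slope dx/dz,dy/dz deg [3.1 5.5] foot xy [ 0.4457 -0.1323] 0.0016
handle az 18.7 43
```

Emit:
play_rows(series=[[[0,0.002,0,0,0],[0,0.003,0,-0.002,0],[0,0.003,0,-0.004,0],[0,0.003,0,-0.006,0],[0,0.003,0,-0.008,0],[0,0.003,0,-0.008,0]]])

```text
t: 11.3
tool_pos: [0.4528, -0.1265, 0.1221]
orientation: [-3.058, -0.719, 0.001]
force: [-0.7, -0.7, -2.2]
opening: 0.0572
```

Emit:
play_rows(series=[[[0,0,0,-0.001,0],[0,0,0,-0.002,0],[0,0,0,-0.002,0]]])

```text
t: 11.6
tool_pos: [0.4531, -0.1266, 0.1205]
orientation: [-3.058, -0.719, 0.0]
force: [-0.2, 1.1, -1.4]
opening: 0.0572
```

```bash
python3 snap.py n 300 440 180 300 230 330 130 230;python3 cup.py scenen.npz n .039|tail -3
```

```text
11.6 [ 0.4531 -0.1266  0.1205] [-3.058 -0.719  0.   ] [-0.24  1.08 -1.35] 0.0572
robust cam [ 1.664 -0.449  0.968]
268 365 axis@.09 [ 0.4515 -0.1302] slope dx/dz,dy/dz deg [4. 1.] foot xy [ 0.4479 -0.1311] 0.0015
handle az 23.0 46
```

View pics/n.png

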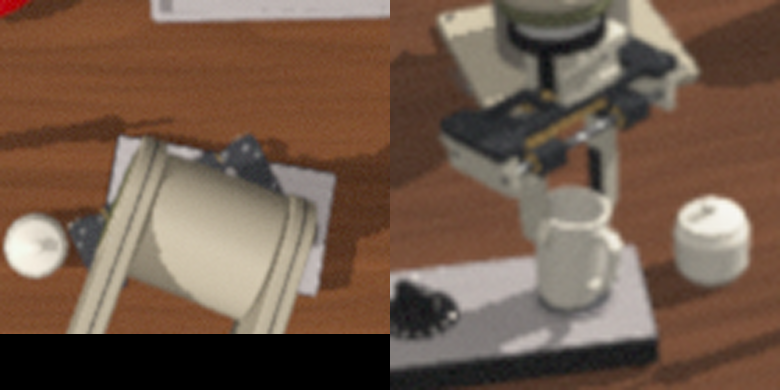

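Emit:
play_rows(series=[[[0,0.001,0.001,-0.001,0],[0,0.002,0.0015,-0.002,0],[0,0.002,0.0015,-0.002,0]]], force=5)

```text
t: 12.0
tool_pos: [0.456, -0.1255, 0.1194]
orientation: [3.057, 0.719, 0.002]
force: [0.5, -1.8, 4.1]
opening: 0.0569
```

Emit:
play_rows(series=[[[0,0,0,-0.001,0],[0,0,0,-0.002,0],[0,0,0,-0.002,0]]])

```text
t: 12.3
tool_pos: [0.4564, -0.1259, 0.118]
orientation: [3.056, 0.718, 0.004]
force: [0.9, -2.1, 6.6]
opening: 0.0571
```

Emit:
play_rows(series=[[[0,0,0,-0.001,0],[0,0,0,-0.001,0],[0,0,0,-0.001,0]]])

```text
t: 12.6
tool_pos: [0.4564, -0.126, 0.1171]
orientation: [3.056, 0.718, 0.004]
force: [0.1, -2.4, 7.6]
opening: 0.0567
```

```bash
python3 snap.py o 300 440 180 300 230 330 130 230;python3 cup.py sceneo.npz o .036|tail -3
```

```text
12.6 [ 0.4564 -0.126   0.1171] [3.056 0.718 0.004] [ 0.06 -2.35  7.6 ] 0.0567
robust cam [ 1.664 -0.449  0.968]
255 372 axis@.09 [ 0.4543 -0.1277] slope dx/dz,dy/dz deg [7.5 3.4] foot xy [ 0.4472 -0.1309] 0.0017
handle az 13.7 66
```

View pics/o.png

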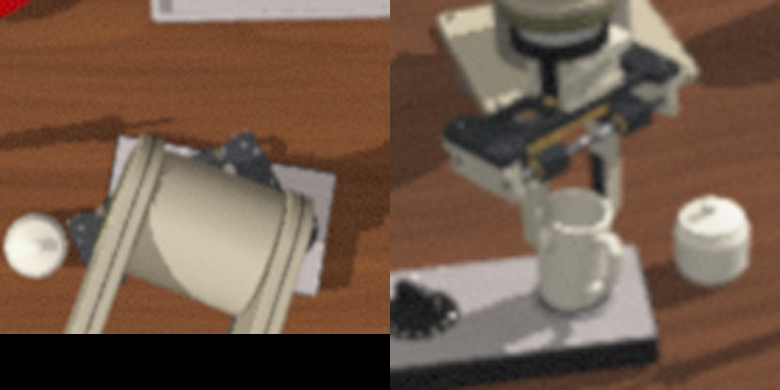

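The foot has touched down inside the ring and I'm pressing about 8 N. The cup still leans about 8° towards +x, so I'll move the pads back over the foot and unload.

Emit:
play_rows(series=[[[0,0,0,0.001,0],[0,-0.002,-0.001,0.001,0],[0,-0.004,-0.002,0.0015,0],[0,-0.006,-0.003,0.0015,0],[0,-0.008,-0.004,0.0015,0],[0,-0.008,-0.004,0.0015,0]]], force=4)

```text
t: 13.3
tool_pos: [0.4465, -0.129, 0.1166]
orientation: [-3.057, -0.719, 0.001]
force: [-0.1, 0.4, -1.7]
opening: 0.0572
```

```bash
python3 snap.py p 300 440 180 300 230 330 130 230;python3 cup.py scenep.npz p .036|tail -3
```

```text
13.3 [ 0.4465 -0.129   0.1166] [-3.057e+00 -7.190e-01  1.000e-03] [-0.09  0.41 -1.67] 0.0572
robust cam [ 1.664 -0.449  0.968]
260 373 axis@.09 [ 0.4466 -0.1285] slope dx/dz,dy/dz deg [3.4 2.9] foot xy [ 0.4433 -0.1313] 0.0017
handle az 14.3 68
```

View pics/p.png

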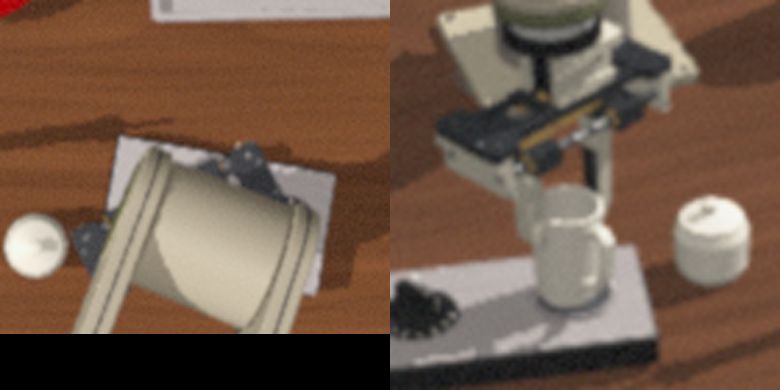

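Emit:
play_rows(series=[[[0,0.002,0.001,0.001,0],[0,0.004,0.002,0.001,0],[0,0.006,0.002,0.001,0],[0,0.006,0.002,0,0],[0,0.006,0.002,-0.001,0],[0,0.006,0.002,-0.001,0]]])

```text
t: 14.0
tool_pos: [0.4536, -0.1275, 0.1166]
orientation: [3.057, 0.719, 0.001]
force: [-0.1, -1.0, 1.4]
opening: 0.0569
```

```bash
python3 snap.py q 300 440 180 300 230 330 130 230;python3 cup.py sceneq.npz q .036|tail -3
```

```text
14.0 [ 0.4536 -0.1275  0.1166] [3.057e+00 7.190e-01 1.000e-03] [-0.1  -1.03  1.44] 0.0569
robust cam [ 1.664 -0.449  0.968]
255 356 axis@.09 [ 0.4523 -0.1286] slope dx/dz,dy/dz deg [2.6 0.1] foot xy [ 0.4499 -0.1287] 0.0017
handle az 20.5 51
```

View pics/q.png

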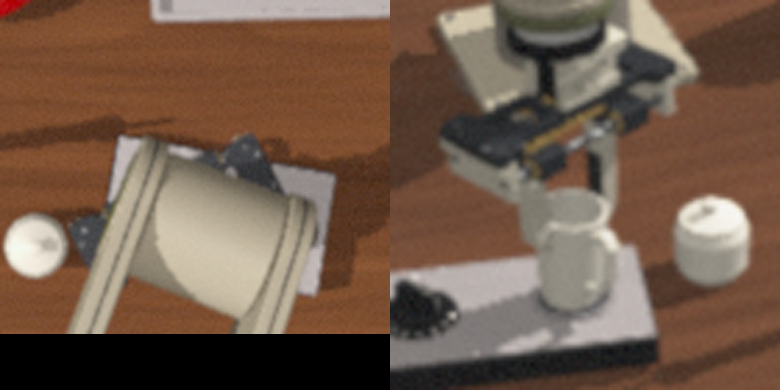

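View pics/m_q.png

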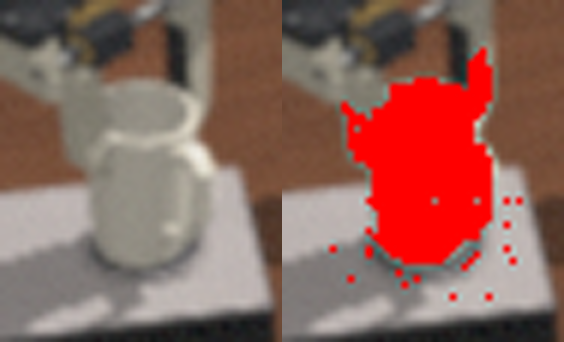

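The foot is centred at (0.450, -0.129), the cup is upright to within about 3° and its weight is on the plate. Opening slowly.

Emit:
play_rows(series=[[[-0.15,0,0,0,0],[-0.22,0,0,0,0],[-0.26,0,0,0,0],[-0.3,0,0,0,0],[-0.4,0,0,0,0],[-0.6,0,0,0,0],[-0.8,0,0,0,0],[-1,0,0,0,0]]], force=3)

```text
t: 14.9
tool_pos: [0.4531, -0.1271, 0.1161]
orientation: [-3.058, -0.719, 0.0]
force: [-0.9, 0.2, -0.1]
opening: 0.0843
```

```bash
python3 snap.py r 300 440 180 300 230 330 130 230;python3 cup.py scener.npz r .036|tail -3
```

```text
14.9 [ 0.4531 -0.1271  0.1161] [-3.058 -0.719  0.   ] [-0.92  0.18 -0.08] 0.0843
robust cam [ 1.664 -0.449  0.968]
256 369 axis@.09 [ 0.4501 -0.1313] slope dx/dz,dy/dz deg [-1.7 -0.8] foot xy [ 0.4517 -0.1305] 0.0017
handle az 18.0 58
```

View pics/r.png

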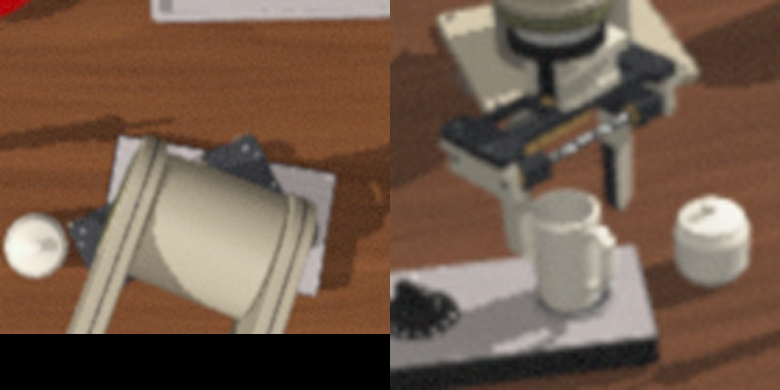

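The cup stands upright in the ring and is clear of the fingers. I'll lift straight off and go above the dial, turning 0.225 rad so the jaws face the bar.

Emit:
play_rows(series=[[[-1,0,0,0.005,0],[-1,0,0,0.02,0],[-1,0,0,0.04,0],[-1,0,0,0.06,0],[-1,0,0,0.08,0],[-1,0,0,0.095,0],[-1,0,0,0.1,0],[-1,0,0,0.1,0]]])

```text
t: 15.8
tool_pos: [0.4536, -0.1273, 0.2168]
orientation: [3.057, 0.719, 0.002]
force: [1.1, -0.4, 0.3]
opening: 0.093
```

Emit:
play_rows(series=[[[-1,-0.003,-0.015,0,0.03],[-1,-0.008,-0.04,0,0.08],[-1,-0.013,-0.065,0,0.12],[-1,-0.018,-0.09,0,0.16],[-1,-0.022,-0.11,0,0.2],[-0.4,-0.025,-0.124,0,0.225],[-0.4,-0.0255,-0.1263,0,0.225],[-0.4,-0.0255,-0.1263,0,0.225]]])

```text
t: 16.6
tool_pos: [0.4272, -0.2532, 0.215]
orientation: [-2.957, -1.055, 0.001]
force: [-0.7, 0.4, 0.5]
opening: 0.0737
```

```bash
python3 snap.py s 320 440 180 300 210 330 130 250;python3 cup.py scenes.npz s .036|tail -3; python3 -c "
from plant import sensors;import cv2,numpy as np
R=cv2.Rodrigues(sensors.read_state()['orientation'])[0];print(np.degrees(np.arctan2(R[1,1],R[0,1])),R[:,2])"
```

```text
16.6 [ 0.4272 -0.2532  0.215 ] [-2.957e+00 -1.055e+00  1.000e-03] [-0.74  0.35  0.48] 0.0737
robust cam [ 1.664 -0.449  0.968]
266 384 axis@.09 [ 0.4507 -0.1305] slope dx/dz,dy/dz deg [0.1 0.4] foot xy [ 0.4506 -0.1308] 0.0016
handle az 18.3 62
-50.665228826506485 [-6.99258240e-04  8.56665790e-04 -9.99999389e-01]
```

View pics/s.png

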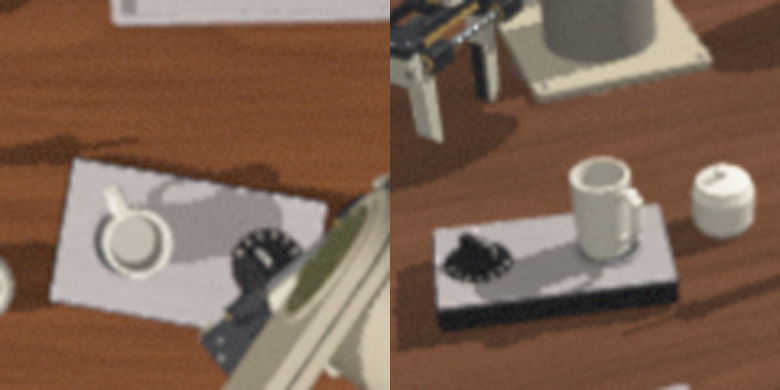

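The cup stands upright with its foot at about (0.4506, -0.1308), 2.5 mm from the well's centre. Descending on the dial with the jaws part shut.

Emit:
play_rows(series=[[[0.1,0,0,-0.02,0],[0.1,0,0,-0.045,0],[0.1,0,0,-0.07,0],[0.1,0,0,-0.095,0],[0.1,0,0,-0.12,0],[0.1,0,0,-0.138,0],[0.1,0,0,-0.15,0],[0.1,0,0,-0.152,0]]], force=10)

```text
t: 17.5
tool_pos: [0.4269, -0.2521, 0.0626]
orientation: [-2.956, -1.058, 0.002]
force: [-0.4, 0.6, -0.3]
opening: 0.0416
```

```bash
python3 snap.py t 320 440 180 300 210 330 130 250
```

```text
17.5 [ 0.4269 -0.2521  0.0626] [-2.956e+00 -1.058e+00  2.000e-03] [-0.4   0.61 -0.33] 0.0416
```

View pics/t.png

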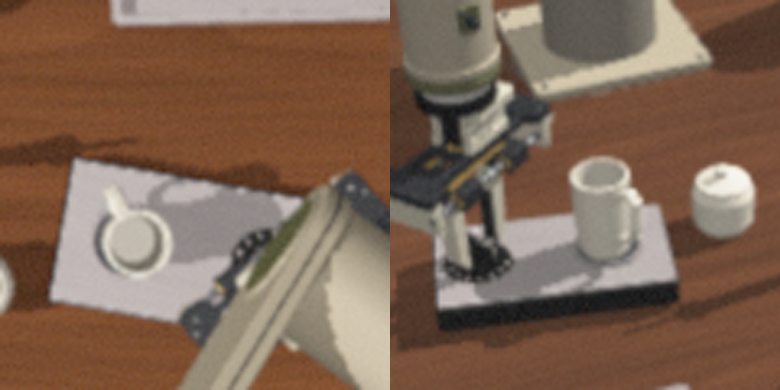

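Fingers straddle the bar. Closing on it.

Emit:
play_rows(series=[[[0.4,0,0,0,0],[0.6,0,0,0,0],[0.75,0,0,0,0],[0.9,0,0,0,0],[0.9,0,0,0,0],[0.9,0,0,0,0]]], force=15)

```text
t: 18.2
tool_pos: [0.4277, -0.2534, 0.0645]
orientation: [-2.958, -1.058, -0.0]
force: [-1.9, 2.8, 6.7]
opening: 0.0107
```

Emit:
play_rows(series=[[[0.9,0,0,0,0],[0.9,0,0,0,0]]], force=30)

```text
t: 18.4
tool_pos: [0.4277, -0.2534, 0.0645]
orientation: [-2.958, -1.058, 0.0]
force: [-3.0, 2.6, 7.1]
opening: 0.0108
```

Emit:
play_rows(series=[[[0.9,0,0,0,-0.06],[0.9,0,0,0,-0.14],[0.9,0,0,0,-0.22],[0.9,0,0,0,-0.3],[0.9,0,0,0,-0.38],[0.9,0,0,0,-0.436],[0.9,0,0,0,-0.436]]])

```text
t: 19.1
tool_pos: [0.4277, -0.2534, 0.0645]
orientation: [-3.117, -0.39, 0.0]
force: [-2.5, 2.4, 5.6]
opening: 0.0106
```

Emit:
play_rows(series=[[[0.9,0,0,0,-0.06],[0.9,0,0,0,-0.14],[0.9,0,0,0,-0.22],[0.9,0,0,0,-0.3],[0.9,0,0,0,-0.38],[0.9,0,0,0,-0.436],[0.9,0,0,0,-0.436]]])

```text
t: 19.8
tool_pos: [0.4277, -0.2535, 0.0645]
orientation: [3.128, -0.294, -0.0]
force: [-2.3, 2.1, 5.1]
opening: 0.0108
```

```bash
python3 snap.py u 320 440 180 300 210 330 130 250; python3 -c "
from plant import sensors;import cv2,numpy as np
s=sensors.read_state();R=cv2.Rodrigues(s['orientation'])[0];print(np.degrees(np.arctan2(R[1,1],R[0,1])),s['wrist_torque'])"
```

```text
19.8 [ 0.4277 -0.2535  0.0645] [ 3.128 -0.294 -0.   ] [-2.28  2.12  5.14] 0.0108
-100.62113154146179 [0.40708967 0.44369249 0.01896551]
```

View pics/u.png

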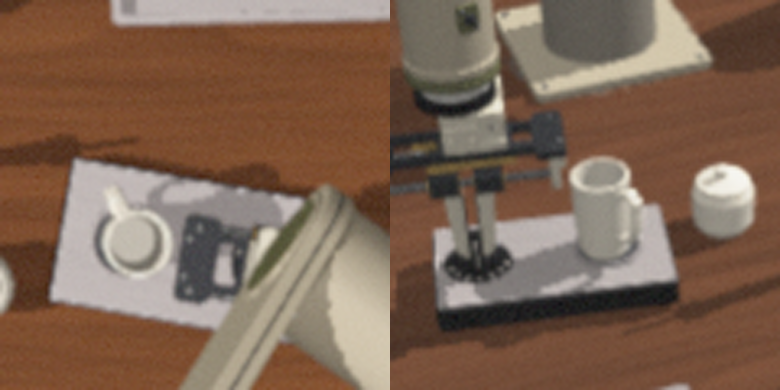

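The bar turned with the jaws to the 3rd-click direction and the cup was not touched. Opening a little and retreating.

Emit:
play_rows(series=[[[0.7,0,0,0,0],[0.5,0,0,0,0],[0.3,0,0,0,0],[0.2,0,0,0,0],[0.1,0,0,0,0],[0.1,0,0,0,0]]], force=10)

```text
t: 20.5
tool_pos: [0.4276, -0.2535, 0.0641]
orientation: [-3.128, 0.291, 0.0]
force: [-0.2, -0.2, -0.7]
opening: 0.0415
```

Emit:
play_rows(series=[[[0.1,0,0,0.005,0],[0.1,0,0,0.03,0],[0.1,0,0,0.06,0],[0.1,0,0,0.1,0],[0.1,0,0,0.14,0],[0.1,0,0,0.17,0],[0.1,0,0,0.18,0]]])

```text
t: 21.2
tool_pos: [0.4291, -0.2545, 0.2488]
orientation: [3.125, -0.29, 0.009]
force: [-0.5, -0.0, 0.7]
opening: 0.0419
```

Emit:
play_rows(series=[[[0.1,-0.01,-0.03,0,0],[0.1,-0.03,-0.07,0,0],[0.1,-0.04,-0.11,0,0],[0.1,-0.06,-0.15,0,0],[0.1,-0.08,-0.19,0,0],[0.1,-0.1,-0.22,0,0],[0.1,-0.1,-0.24,0,0],[0.1,-0.1,-0.24,0,0]]])

```text
t: 22.0
tool_pos: [0.3261, -0.4951, 0.2424]
orientation: [-3.126, 0.295, 0.002]
force: [-0.4, 0.5, -0.4]
opening: 0.0419
```

```bash
python3 snap.py v 320 440 200 300 210 330 130 250;python3 cup.py scenev.npz v .036|tail -3
python3 - <<'E'
from h import *
c=load("topv.npz"); a=c["color"]
cv2.imwrite("pics/v2.png",cv2.resize(a[220:295,325:425],None,fx=7,fy=7,interpolation=cv2.INTER_CUBIC)[:,:,::-1])
b=load("top0.npz")["color"].astype(int); d=(np.abs(a.astype(int)-b).max(2)>50).astype(np.uint8)*255
cv2.imwrite("pics/v3.png",np.vstack([a[80:300,60:500,::-1],cv2.merge([d]*3)[80:300,60:500]]))
E
```

```text
22.0 [ 0.3261 -0.4951  0.2424] [-3.126e+00  2.950e-01  2.000e-03] [-0.38  0.5  -0.43] 0.0419
robust cam [ 1.664 -0.449  0.968]
264 383 axis@.09 [ 0.4521 -0.1297] slope dx/dz,dy/dz deg [1.2 1.8] foot xy [ 0.451  -0.1314] 0.0017
handle az 17.6 55
```

View pics/v2.png

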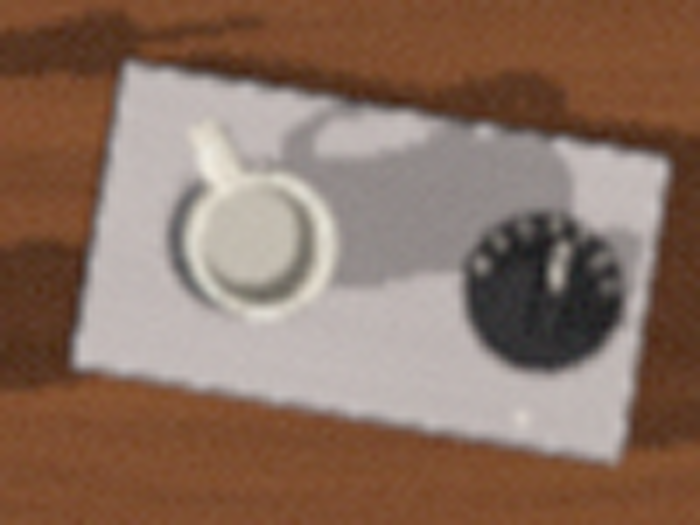

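View pics/v3.png

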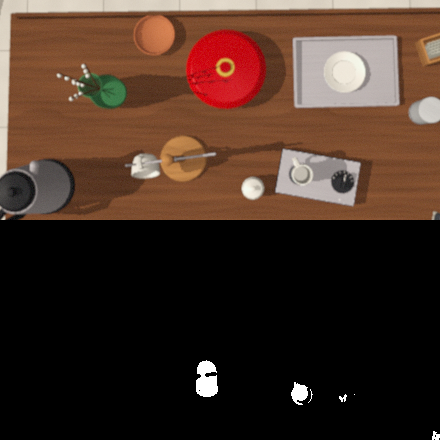

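View pics/v.png

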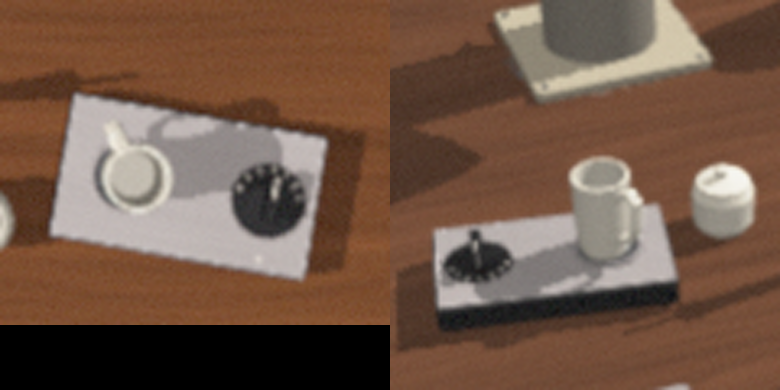

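The pointer at (560,265) now runs parallel to the warmer's x edge, which is the third click. The difference image shows changes only at the tall cup's old place, the cup on the warmer and the dial. Handing in.

```bash
python3 -c "
from plant import robot
print(robot.close_job())"
```

```text
the job is handed in; nothing more can be done
None
```

The tall cup is off its hook and standing upright inside the warmer's ring, and the dial is at its third click. I handed the job in at 22.0 s of the 58 s allowed.

**Cup:** I gripped the tall cup across its diameter near the rim, lifted it about 8 mm off the right hook, and drew it outwards and up along the tip. Over the well I eased the grip so it swung upright, then lowered it into the ring.
- The last measurement puts its foot about 3 mm from the centre of the well. It leans 1–2°, which is within the measurement noise.
- The first touchdown leaned about 8° and pressed the warmer with about 8 N. I unloaded, re-centred the cup and set it down again with light contact before letting go.
- While drawing the cup off, the vertical force suggested light contact with the rod, at most about 1 N. I added a little rise, and the pictures show the stand did not move.

**Dial:** It started at the first click, and I turned it 50° clockwise. In the top view the pointer now lies along the warmer's x axis to within about 1–2°.

**Everything else:** Comparing top views from before and after, the only changes in the area I compared are where the tall cup hung, where it stands now, and the dial. The far right edge of the table, where the arm stands in both views, was not compared. The stand, the lower cup and the bystanders show no movement, and the gripper was well clear at hand-in.

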